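# Restart the solar battery box with the tail of a comb

### The arm

A 6-joint arm with a two-finger parallel gripper is mounted at the origin on the work surface. World frame = base frame: x ahead of the robot, y to its left, z up, the work surface at z = 0. Lengths are in m, angles in rad, forces in N, time in s.
With the tool pointing down it reaches from about 0.425 to 0.95 m from the base axis. Payload 3.5 kg.
Tool frame: the origin (TCP) lies at the very end of the fingers, on their centre line; the grasp point (between the pads) lies 19 mm behind it; x points along the fingers, y is the direction in which the jaws open and shut, and the axes are right-handed (so a half turn about x gives the same grasp; the last joint's range is limited). The gripper opens to 85 mm and grips with 20 to 120 N. Pads are 22 mm wide; open, the fingers measure 114 mm over their backs; the gripper's body (76 mm by 85 mm) begins 54 mm behind the grasp point. The pads swing forward as they close: fully open they stand 13 mm farther back than shut.
Start: joints at [1.118, 0.286, 1.577, -0, 1.279, -0.15], TCP at [0.201, 0.644, 0.231] pointing down, gripper open.
Joint ranges: [-2.77, 2.77], [-0.9, 2.22], [0.21, 2.48], [-1.53, 4.67], [0.24, 2.81], [-2.84, 2.84]. Speed limits (rad/s): [2.79, 2.79, 3.14, 3.14, 3.14, 3.14].

### API

Orientations are given as [roll, pitch, yaw] about the fixed x, y, z axes, in that order (R = Rz(yaw) Ry(pitch) Rx(roll)).
In Python, from bench import ctrl, fingers, optics, find_in, pinpoint, current_t, current_joints, current_qvel, current_joint_torque, current_tcp_pos, current_orientation, current_ft_force, current_torque, current_grip_width gives the robot as it stands. Calls block until the motion is done:
- ctrl.move_ptp(position, orientation): joint-space move of the TCP to a pose.
- ctrl.servo_line(position, frame=None, vel=0.15, stop_force=None): straight line of the TCP; frame=None keeps the orientation; vel is the mean speed in m/s. With stop_force (N) it stops when the force on the tool has changed by that much, and returns True; else False.
- ctrl.goto_joints(angles): joint-space move.
- fingers.move_gripper(opening): opening from 0.0 (shut) to 1.0 (fully open); the grip force is fixed at half the most; returns when the fingers have stopped.
- ctrl.pause(seconds).
- ctrl.ik(position, orientation): joint angles nearest the present ones, or None.
- optics.camera(name): name is "scene" or "top" or "wrist"; returns the picture (400x640x3 uint8, red, green, blue); there is no depth.
- optics.camera_params(name): a dict with "camera_matrix" (3x3 intrinsics, pixels), "R" (3x3) and "t" (3): a world point X has camera coordinates R X + t. Camera axes: x right, y down, z forward; pixel columns grow to the right and rows downward; lengths in m; the calibration is good to about 2 mm. A picture is of the moment at which its call begins: read the wrist's pose just before it. camera_params takes no time and is no camera call; for the wrist camera it gives the pose at the moment of the call.
A pose or a line that the arm cannot do raises ctrl.PlanningError and nothing moves.
- ctrl.sign_off(): hands the job in, once; it reports no verdict.
Trained networks look in the newest picture that a camera, given by its name, has taken for a name from the list of things; names that differ only in an ending like _2 or _b are one class to them, and where a whole thing is asked for, a point or a joint stands for the part that bears it (a point fixed in the world has none). Each returns a list of dicts, best first, with "score" (0 to 1); they miss things now and then, are a little off and sometimes report something else, mostly with a low value. They report only what shows in the picture. A call takes as long as a camera call. They do not tell look-alikes from the thing itself.
- find_in(query, camera): "point" ([x, y, z] in m, in world coordinates, good to about 4 mm: the middle of the surface that is visible of it).
- pinpoint(query, camera): "point" ([x, y, z] in m, in world coordinates, good to about 4 mm: a listed point, or the origin of a listed thing).
Readings, each from a call of its own:
- current_t(): time.
- current_joints(): joint angles.
- current_qvel(): joint speeds.
- current_joint_torque(): joint torques, N m.
- current_tcp_pos(): TCP position.
- current_orientation(): TCP orientation.
- current_ft_force(): force on the tool from outside, world axes, zero at the start.
- current_torque(): the same for the moment, N m.
- current_grip_width(): opening from 0.0 (shut) to 1.0 (fully open).
Only numpy, scipy, OpenCV 4.12 (cv2) and the standard library are available. Lean on these libraries where they do the work, as an engineer would, in place of code of your own. Each camera call takes 0.05 s, during which the arm holds its last target.

### The job

The solar battery box on the ledge has tripped: first swing its red isolator lever all the way over to the side with the green mark, until it meets its stop, and leave it there. Then lift the pink tail comb out of its wooden stand, put its tail down the orange-ringed hole in the box's lid and press the recessed red restart button down, gently, well into its travel; finish while still gripping the comb and holding the button down with it. Leave the toiletries and other things on the ledge where they are.

Things in the scene. Friction and masses are not known exactly. Their poses are not given: they have to be found in the camera images.
- solar_box: Grey-lidded black solar battery box, fixed to the ledge, 150 (x) x 190 (y) x 70 high; origin at the centre of its underside, its z up. In its frame: the hole is at (0, -50), the isolator lever at (0, +55); a green strip on the lid at x = +56 marks the lever's ON side, a white strip at x = -56 its OFF side. Nothing stands on the lid but the lever and its two black cheeks, which rise 20 mm above the lid.
- isolator_pivot (a point): The isolator lever's hinge point, 12 mm above the lid (82 mm above the ledge). The hinge axis is the box's y axis.
- isolator_tip (a point): The top end of the isolator lever, 62 mm from the pivot along the lever. The lever is a steel bar 10 mm thick (along the swing) and 16 wide, with a red grip 14 thick, 26 wide over the last 24 mm.
- isolator (a joint): Angle of the isolator lever, rad: at 0 it leans 0.6 rad from vertical to the box's -x side (OFF); it grows as the tip swings to the box's +x, up to the hard stop at 1.2 (leaning 0.6 rad to +x, towards the green strip). ON means the last 0.1 rad. It has a stiff hinge (0.12 N m, some 2 to 4 N at the lever), stays where it is left, and can be pushed over with shut fingers from its -x side.
- shaft_mouth (a point): Centre of the mouth of the restart hole, flush with the lid's top, 70 mm above the ledge; ringed in orange. A straight vertical round hole 15 mm across and 26 mm deep, with the top of the red restart button at its bottom. The axes are the box's.
- restart (a joint): How far the recessed restart button is pressed straight down, m: 0 up, 0.008 at its hard bottom. Spring: starts to move at 2 N, 6 N fully down; it springs back when let go. Counted as held down from 0.005 on.
- comb: Pink plastic tail comb, loose, 160 mm long, 35 g, starting upright with its tail down in the stand. Origin at the tip of the tail, z along the comb towards its toothed end. From the tip: round tail 6 to 8 mm thick up to z = 80, round collar 22 mm across from 80 to 85 (rests on the stand), then to z = 160 the flat spine, 10 mm thick (along x) and 16 wide (y -8 to +8), with 5 mm thick teeth from y = +8 to +24. Grip it across its x faces.
- comb_tip (a point): Tip of the comb's tail (the comb's origin); its axes are the comb's.
- comb_grip (a point): Middle of the comb's spine, 125 mm from the tip of the tail, on the tail's axis: a good place to grip, 35 mm below the top end.
- comb_stand: Wooden block fixed to the ledge, 70 x 70 x 95 high, origin at the centre of its underside; a round hole 11 mm across and 88 mm deep in the middle of its top holds the comb's tail: pull it straight up.
- cologne: Amber glass cologne bottle with black twist cap, 34 x 52 x 104 high, loose; origin at the centre of its underside. Leave alone.
- jar: Round jar with blue cap, 62 across, 62 high, loose; origin under its centre. Leave alone.
- polish_tin: Flat round dark tin of shoe polish, 68 across, 24 high, loose; origin under its centre. Leave alone.
- shoe_brush: Wooden shoe brush lying bristles down, 150 (x) x 46 x 40 high, loose; origin under its centre. Leave alone.
- round_mirror: Blue round hand mirror lying flat, disc 110 across and 10 thick, handle 90 long to its -x; loose; origin under the disc's centre. Leave alone.
- body_spray: Green spray can, 48 across, 110 high, loose; origin under its centre. Leave alone.
Mind the look-alikes: they are no part of the job. Of the things like the comb, leave any that is yellow; of the rest the larger one is meant. Several things have the shape of the solar_box; the one meant has the colours described above.

How it is judged:
On the way, in this order (a step that is already met when the one before it is completed fails the run):
1. the isolator lever is at its ON stop (value of joint isolator above 1.1 rad), for 0.2 s.
2. the gripped comb's tail is lifted clear of the stand (height (world z) of comb_tip above 0.098 m and contact force between the fingers and comb above 1 N), for 0.2 s.
3. the comb's tail holds the restart button down (value of joint restart above 0.005 m and contact force between comb and solar_box above 1.5 N), for 0.2 s.
At the end, for the whole second after the job is handed in: Lever within 0.1 rad of its ON stop; button over 5 of its 8 mm down, pressed with over 1.5 N by the comb, its tip within 12 mm of the hole's axis and 28 mm or more below the lid's top; comb within 0.35 rad of upright, slower than 0.03 m/s, gripped by the fingers with over 2 N (all of step 3 and value of joint isolator above 1.1 rad and contact force between the fingers and comb above 2 N and horizontal distance between comb_tip and shaft_mouth below 0.012 m and z of comb_tip in the frame of solar_box below 0.042 m and angle between comb's own z axis and vertical below 0.35 rad and linear speed of comb below 0.03 m/s); the arm keeps its last pose, push and grip.
It fails at once if a bystander (cologne, jar, polish tin) is moved more than 40 mm or tipped over (distance of any of cologne, jar, polish_tin from where it was at the start of the episode above 0.04 m or angle between any of cologne, jar, polish_tin's own z axis and vertical above 0.5 rad).
It fails at once if a bystander (shoe brush, round mirror, body spray) is moved more than 40 mm or tipped over (distance of any of shoe_brush, round_mirror, body_spray from where it was at the start of the episode above 0.04 m or angle between any of shoe_brush, round_mirror, body_spray's own z axis and vertical above 0.5 rad).
It fails at once if the comb is rammed against the box with more than 40 N (contact force between comb and solar_box above 40 N).
It also fails if it takes over 64 s, if anything falls off the work surface, if the arm or the gripper's body presses on something with over 40 N, if the wrist force passes 120 N, or if a joint passes its speed limit or range.

## Working session

There is one attempt and no reset: what is moved stays moved. The work goes in short steps, each a Python script; the robot and the scene stay as the last script left them, time stands still between calls to the robot, and variables do not carry over. Pictures are saved under pics/ and viewed, and the job is handed in when it is done.

```bash
mkdir -p pics; ls
python3 - <<'E'
from bench import *
import cv2
for c in ["scene","top","wrist"]:
    im=optics.camera(c); cv2.imwrite(f"pics/{c}0.png",im[:,:,::-1])
    for q in ["solar_box","comb","comb_stand","isolator_tip"]:
        print(c,q,[(round(d["score"],2),[round(float(v),3) for v in d["point"]]) for d in pinpoint(q,c)])
    for q in ["shaft_mouth","comb_grip","isolator_pivot"]:
        print(c,q,[(round(d["score"],2),[round(float(v),3) for v in d["point"]]) for d in pinpoint(q,c)])
print(current_t(),current_tcp_pos(),current_orientation(),current_ft_force())
E
```

```text
pics
scene solar_box [(0.7, [0.297, -0.194, 0.001]), (0.68, [0.556, -0.183, -0.0])]
scene comb [(0.61, [0.821, 0.37, 0.016]), (0.49, [0.386, 0.139, 0.013])]
scene comb_stand [(0.91, [0.564, 0.23, -0.001])]
scene isolator_tip [(0.56, [0.243, -0.148, 0.134]), (0.48, [0.512, -0.143, 0.142])]
scene shaft_mouth [(0.94, [0.304, -0.243, 0.07]), (0.86, [0.575, -0.228, 0.071])]
scene comb_grip [(0.75, [0.716, 0.305, 0.007]), (0.69, [0.533, -0.132, 0.083]), (0.51, [0.564, 0.229, 0.14])]
scene isolator_pivot [(0.8, [0.281, -0.14, 0.086]), (0.6, [0.533, -0.131, 0.082]), (0.42, [0.714, 0.007, 0.002])]
top solar_box [(0.68, [0.291, -0.193, 0.002]), (0.65, [0.555, -0.185, 0.003])]
top comb [(0.68, [0.568, 0.225, 0.017]), (0.61, [0.82, 0.366, 0.013]), (0.6, [0.386, 0.139, 0.011]), (0.22, [0.711, 0.014, 0.003])]
top comb_stand [(0.6, [0.567, 0.227, 0.0])]
top isolator_tip [(0.65, [0.245, -0.146, 0.14]), (0.59, [0.514, -0.14, 0.14])]
top shaft_mouth [(0.96, [0.305, -0.245, 0.071]), (0.71, [0.338, 0.456, -0.002]), (0.6, [0.57, -0.227, 0.07]), (0.55, [0.711, 0.012, -0.001]), (0.23, [0.57, 0.226, 0.137])]
top comb_grip [(0.68, [0.445, 0.217, 0.006]), (0.55, [0.569, 0.227, 0.138]), (0.49, [0.708, 0.303, 0.009])]
top isolator_pivot [(0.78, [0.528, -0.133, 0.08]), (0.67, [0.565, 0.228, 0.001]), (0.6, [0.566, 0.228, 0.137]), (0.58, [0.281, -0.141, 0.083])]
wrist solar_box []
wrist comb [(0.54, [0.391, 0.143, 0.012])]
wrist comb_stand [(0.69, [0.341, 0.453, 0.001])]
wrist isolator_tip []
wrist shaft_mouth []
wrist comb_grip []
wrist isolator_pivot []
1.2 [0.20124143 0.64428683 0.23132593] [-2.44050106  1.5707819  -2.74331521] [ 0.70994069 -0.25197898  0.88509767]
```

View pics/scene0.png

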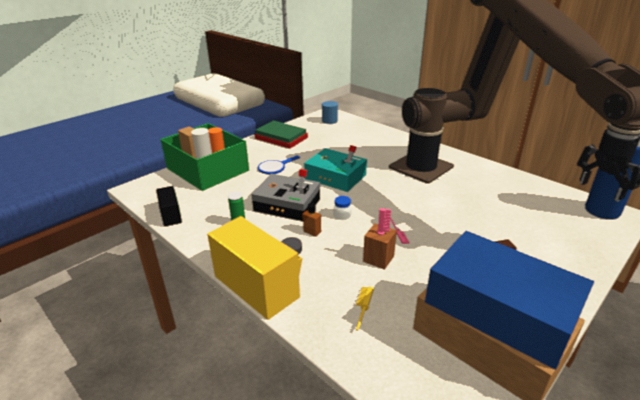

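View pics/top0.png

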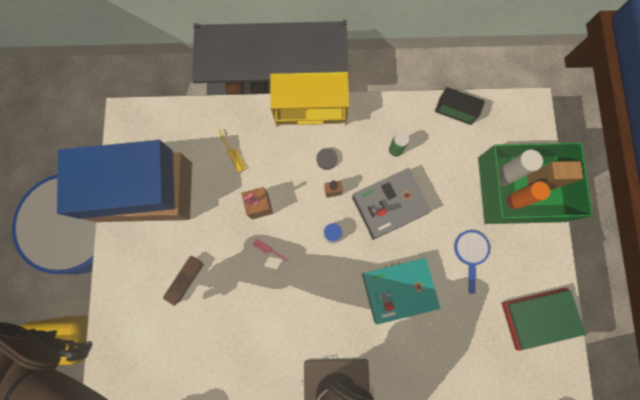

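View pics/wrist0.png

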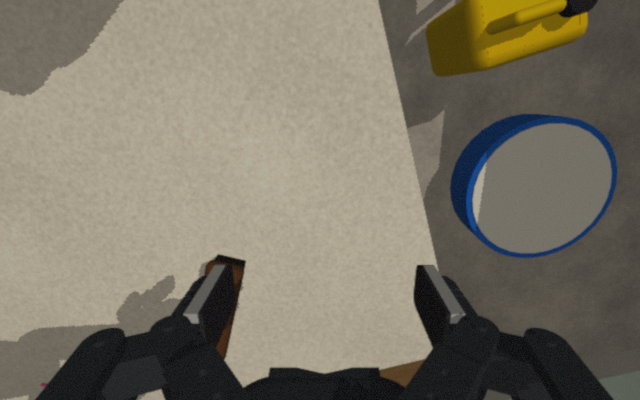

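The scene and top views show the grey-lidded black box at top px (392,203) with its green strip up-left, at (368,192). The pink comb stands in its block at (257,203). The look-alikes are a teal box at (402,290), a small pink comb lying at (270,248) and a yellow comb at (232,150). I'll look closer with the wrist camera.

```bash
cat > h.py <<'E'
from bench import *
import numpy as np, cv2
def down(yx):  # tool y axis along angle yx (world, from +x)
    return [np.pi/2-yx, np.pi/2, 0.0]
def near(yx):
    # choose half-turn nearest present wrist
    pass
def pp(q,c,n=4): return [(round(d["score"],2),[round(float(v),4) for v in d["point"]]) for d in pinpoint(q,c)[:n]]
def snap(c,name):
    P=optics.camera_params(c); im=optics.camera(c); cv2.imwrite(f"pics/{name}.png",im[:,:,::-1]); return im,P
def proj(P,X):
    c=P["R"]@np.array(X)+P["t"]; u=P["camera_matrix"]@c; return (u[:2]/u[2]).round(1)
E
python3 - <<'E'
from h import *
p=current_tcp_pos(); 
P=optics.camera_params("wrist"); C=-P["R"].T@P["t"]; print("cam",C-p,P["R"][2])
T=optics.camera_params("top");print("topcam",-T["R"].T@T["t"])
im=cv2.imread("pics/top0.png")
a=cv2.resize(im[150:250,230:450],None,fx=3.6,fy=3.6,interpolation=cv2.INTER_CUBIC); cv2.imwrite("pics/topz.png",a)
o=down(0.42+np.pi/2)
for yx in (0.42+np.pi/2,0.42-np.pi/2): print(ctrl.ik([0.556,-0.184,0.35],down(yx)))
for yx in np.arange(0,6.2,0.5): print(yx,ctrl.ik([0.567,0.228,0.25],down(yx)))
E
```

```text
cam [-0.07851435  0.02462891  0.14280079] [ 0.30948713 -0.09673337 -0.9459706 ]
topcam [0.33550767 0.02613705 1.26933333]
[-0.4927403   0.02303121  1.65875136  0.          1.45981008 -2.48353663]
[-0.4927403   0.02303121  1.65875136  0.          1.45981008  0.65805602]
0.0 [ 2.16464543e-01  1.33356899e-01  1.72121637e+00 -4.44089210e-16
  1.28701938e+00  2.16464543e-01]
0.5 [ 2.16464543e-01  1.33356899e-01  1.72121637e+00 -4.44089210e-16
  1.28701938e+00 -2.83535457e-01]
1.0 [ 2.16464543e-01  1.33356899e-01  1.72121637e+00 -4.44089210e-16
  1.28701938e+00 -7.83535457e-01]
1.5 [ 2.16464543e-01  1.33356899e-01  1.72121637e+00 -4.44089210e-16
  1.28701938e+00 -1.28353546e+00]
2.0 [ 2.16464543e-01  1.33356899e-01  1.72121637e+00 -4.44089210e-16
  1.28701938e+00 -1.78353546e+00]
2.5 [ 2.16464543e-01  1.33356899e-01  1.72121637e+00 -4.44089210e-16
  1.28701938e+00 -2.28353546e+00]
3.0 [ 2.16464543e-01  1.33356899e-01  1.72121637e+00 -4.44089210e-16
  1.28701938e+00 -2.78353546e+00]
3.5 None
4.0 [ 2.16464543e-01  1.33356899e-01  1.72121637e+00 -4.44089210e-16
  1.28701938e+00  2.49964985e+00]
4.5 [ 2.16464543e-01  1.33356899e-01  1.72121637e+00 -4.44089210e-16
  1.28701938e+00  1.99964985e+00]
5.0 [ 2.16464543e-01  1.33356899e-01  1.72121637e+00 -4.44089210e-16
  1.28701938e+00  1.49964985e+00]
5.5 [ 2.16464543e-01  1.33356899e-01  1.72121637e+00 -4.44089210e-16
  1.28701938e+00  9.99649850e-01]
6.0 [0.21646454 0.1333569  1.72121637 0.         1.28701938 0.49964985]
```

View pics/topz.png

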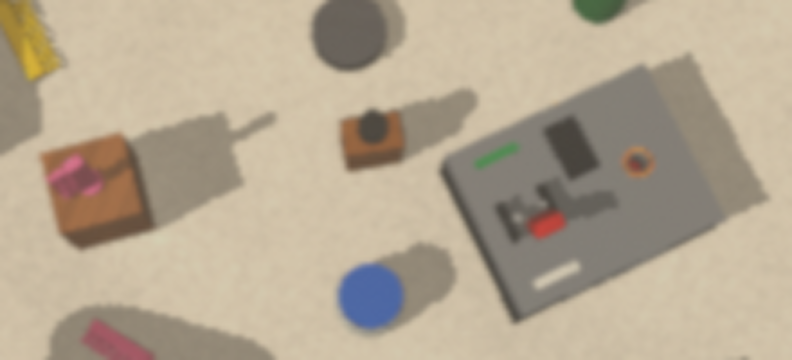

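The zoomed top view shows the grey box with its red lever leaning toward the white strip, the green strip opposite and the orange ring at the right. The comb's tooth direction can't be made out here. I'll take wrist views of the box and then the stand.

Run:
```python
from h import *
p=current_tcp_pos()
ctrl.servo_line([p[0],p[1],0.38],vel=0.25)
ctrl.move_ptp([0.52,0.21,0.36],down(0.37))
im,P=snap("wrist","w_stand")
for q in ["comb","comb_grip","comb_stand","comb_tip"]: print(q,pp(q,"wrist"))
print(find_in("comb","wrist")[:2])
ctrl.move_ptp([0.51,-0.17,0.36],down(-0.33))
im,P=snap("wrist","w_box")
for q in ["solar_box","shaft_mouth","isolator_pivot","isolator_tip"]: print(q,pp(q,"wrist"))
print(current_t())
```

```text
comb [(0.79, [0.5663, 0.2312, 0.0166]), (0.73, [0.3946, 0.1428, 0.0141]), (0.69, [0.8194, 0.3648, 0.0198])]
comb_grip [(0.78, [0.7086, 0.3081, 0.0101]), (0.73, [0.5607, 0.2269, 0.1413]), (0.73, [0.4405, 0.2186, 0.0091])]
comb_stand [(0.96, [0.5621, 0.2293, -0.0038])]
comb_tip [(0.82, [0.3887, 0.1405, 0.0151]), (0.6, [0.8219, 0.3627, 0.0164])]
[{'point': [0.4359, 0.2144, 0.0084], 'score': 0.86}, {'point': [0.7269, 0.3093, 0.0156], 'score': 0.76}]
solar_box [(0.88, [0.2944, -0.1975, 0.0027]), (0.57, [0.5564, -0.1784, 0.0009])]
shaft_mouth [(0.95, [0.3041, -0.2428, 0.0716]), (0.74, [0.576, -0.2292, 0.0688])]
isolator_pivot [(0.8, [0.5321, -0.1301, 0.0814]), (0.73, [0.2842, -0.1419, 0.0802])]
isolator_tip [(0.71, [0.2478, -0.1484, 0.1343]), (0.67, [0.5119, -0.1397, 0.136])]
5.8583
```

View pics/w_stand.png

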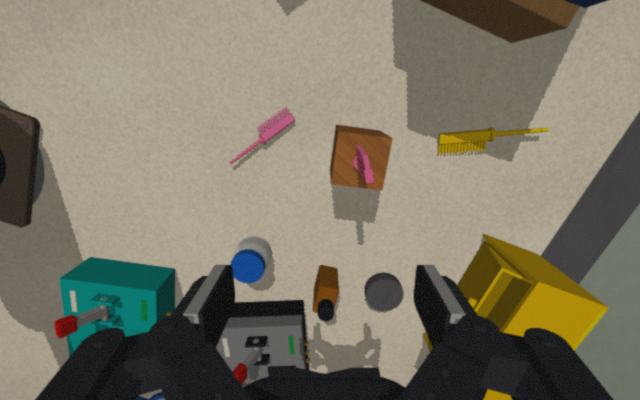

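View pics/w_box.png

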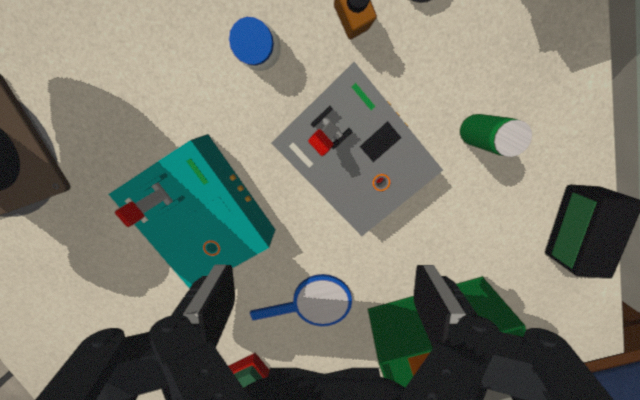

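The wrist view of the box shows the ring at about (381,182), the green strip at (363,96), the white strip at (301,154) and the red grip at (320,142). In the stand view the comb is at (363,165). I'll refine both poses by back-projection.

```bash
cat >> h.py <<'E'
def back(P,uv,z):
    d=P["R"].T@np.linalg.inv(P["camera_matrix"])@np.array([uv[0],uv[1],1.]); C=-P["R"].T@P["t"]
    return C+d*(z-C[2])/d[2]
def blob(im,roi,lo,hi):
    x0,y0,x1,y1=roi; hsv=cv2.cvtColor(im[y0:y1,x0:x1],cv2.COLOR_RGB2HSV); m=cv2.inRange(hsv,np.array(lo),np.array(hi))
    v,u=np.nonzero(m); return np.array([u.mean()+x0,v.mean()+y0]),len(u),m
E
python3 - <<'E'
from h import *
im,P=snap("wrist","w_box2"); T=optics.camera_params("top"); imt=optics.camera("top")
for nm,I,Q,rr,rg,rw in [("w",im,P,(368,168,396,196),(345,78,380,114),(283,138,318,170)),("t",imt,T,(398,186,416,203),(355,185,378,200),(372,218,395,234))]:
    ring=blob(I,rr,(5,110,90),(25,255,255)); g=blob(I,rg,(45,80,40),(80,255,255)); w=blob(I,rw,(0,0,185),(180,70,255))
    R,G,W=[back(Q,b[0],0.07) for b in (ring,g,w)]
    d=G-W; print(nm,ring[:2],g[:2],w[:2],"ring",R.round(4),"G",G.round(4),"W",W.round(4),"len",np.linalg.norm(d[:2]),"yaw",np.arctan2(d[1],d[0]),"pivot",((G+W)/2).round(4))
I=cv2.imread("pics/w_stand.png")
cv2.imwrite("pics/w_standz.png",cv2.resize(I[110:210,310:420],None,fx=5.5,fy=5.5,interpolation=cv2.INTER_CUBIC))
E
```

```text
w (array([380.75206612, 181.95867769]), 121) (array([362.90049751,  96.24378109]), 201) (array([294.8436019 , 159.00473934]), 211) ring [ 0.5767 -0.2281  0.07  ] G [ 0.5854 -0.1096  0.07  ] W [ 0.473  -0.1583  0.07  ] len 0.12246068598048235 yaw 0.40867570248884527 pivot [ 0.5292 -0.1339  0.07  ]
t (array([404.125, 194.125]), 8) (array([367.23809524, 192.71428571]), 21) (array([nan, nan]), 0) ring [ 0.5771 -0.2202  0.07  ] G [ 0.5841 -0.1088  0.07  ] W [nan nan nan] len nan yaw nan pivot [nan nan nan]h.py:18: RuntimeWarning: Mean of empty slice.
  v,u=np.nonzero(m); return np.array([u.mean()+x0,v.mean()+y0]),len(u),m
  ret = ret.dtype.type(ret / rcount)
```

View pics/w_standz.png

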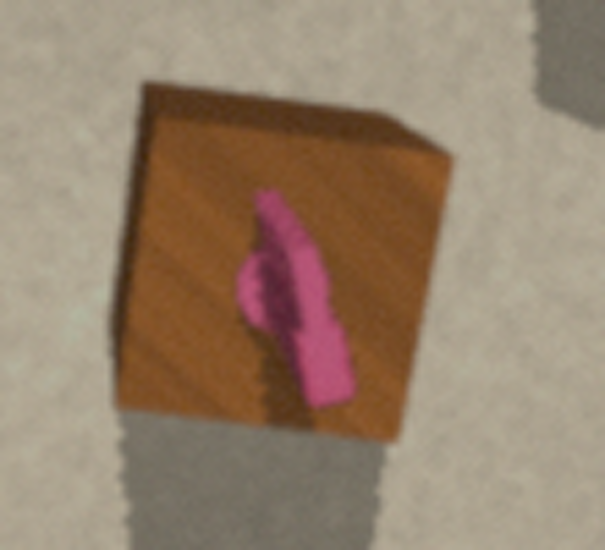

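Ring and green strip give box yaw 0.417 and pivot (0.534,-0.132), which agrees with the network. Now the lever.

```bash
cat >> h.py <<'E'
YAW=0.4167; U=np.array([np.cos(YAW),np.sin(YAW)]); V=np.array([-np.sin(YAW),np.cos(YAW)])
RING=np.array([0.5767,-0.2281]); PIV=RING+0.105*V
def bx(x,y,z): # relative to pivot xy
    a=PIV+x*U+y*V; return [a[0],a[1],z]
E
python3 - <<'E'
from h import *
fingers.move_gripper(0.0); print(current_grip_width())
o=down(YAW-np.pi/2)
ctrl.move_ptp(bx(-0.085,0,0.25),o)
ctrl.servo_line(bx(-0.085,0,0.116),vel=0.12)
f0=current_ft_force()
s=ctrl.servo_line(bx(-0.01,0,0.116),vel=0.06,stop_force=15); print(s,current_tcp_pos(),current_ft_force()-f0)
if not s:
    s=ctrl.servo_line(bx(0.035,0,0.116),vel=0.03,stop_force=12)
p=np.array(current_tcp_pos()); print(s,(p[:2]-PIV)@U,(p[:2]-PIV)@V,p[2],current_ft_force()-f0,current_t())
snap("scene","s_push")
E
python3 - <<'E'
import cv2
I=cv2.imread("pics/s_push.png"); cv2.imwrite("pics/s_pushz.png",cv2.resize(I[120:240,220:380],None,fx=4.5,fy=4.5,interpolation=cv2.INTER_CUBIC))
E
```

```text
0.0009865840903207357
False [ 0.52522697 -0.13599486  0.11585683] [-0.67787011 -0.40155495  0.29891253]
True 0.004129990507036669 0.0008379850905981554 0.11444560700568143 [-3.14423569 -1.38193206  3.34429491] 10.9083
```

View pics/s_pushz.png

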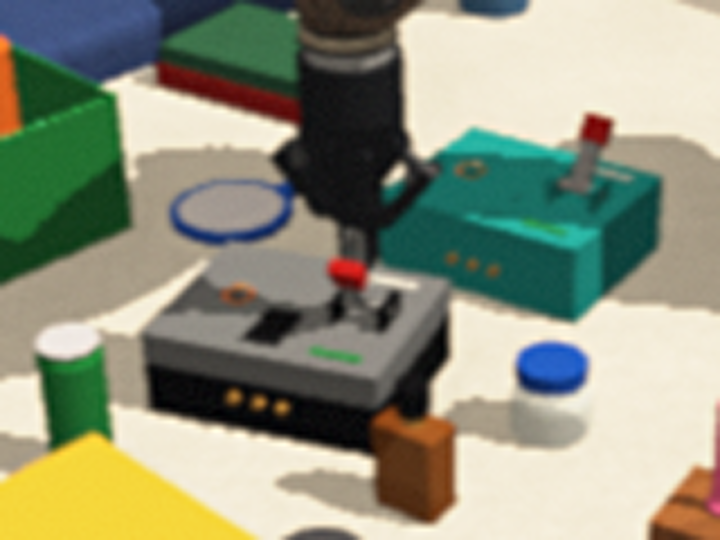

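The lever leans to the green side with the fingers behind it, about where the stop was predicted (TCP x 4 mm, expected about 5). I'll push once more and check it with the wrist camera.

Run:
```python
from h import *
f0=current_ft_force()
s=ctrl.servo_line(bx(0.025,0,0.116),vel=0.02,stop_force=15)
p=np.array(current_tcp_pos()); print(s,(p[:2]-PIV)@U,p[2],current_ft_force()-f0)
ctrl.pause(0.25)
ctrl.servo_line(bx(-0.03,0,0.12),vel=0.15)
ctrl.servo_line(bx(-0.04,0,0.30),vel=0.25)
ctrl.move_ptp([0.51,-0.17,0.36],down(-0.33))
im,P=snap("wrist","w_lev")
C=np.array([*PIV,0.082])
for a in (1.0,1.1,1.2): 
    t=C+0.062*np.r_[np.sin(a-.6)*U,np.cos(a-.6)]; print(a,proj(P,t),t.round(4))
t12=C+0.062*np.r_[np.sin(.6)*U,np.cos(.6)]
print("ring",proj(P,[*RING,.07]),pp("isolator_tip","wrist"),pp("shaft_mouth","wrist"))
cv2.imwrite("pics/w_levz.png",cv2.resize(im[60:220,270:450,::-1],None,fx=4,fy=3.7,interpolation=cv2.INTER_CUBIC))
print(current_t())
```

```text
True 0.00387049917231465 0.11264232569079657 [-0.02110214 -0.00971313  0.98320283]
1.0 [349.4 116.5] [ 0.5563 -0.1223  0.1391]
1.1 [353.  112.8] [ 0.5614 -0.1201  0.1364]
1.2 [356.3 109.3] [ 0.5662 -0.1179  0.1332]
ring [382.2 181.8] [(0.71, [0.5654, -0.1141, 0.1309]), (0.63, [0.2478, -0.1477, 0.1355])] [(0.7, [0.5777, -0.2287, 0.0702]), (0.69, [0.3029, -0.2433, 0.0698])]
13.975
```

View pics/w_levz.png

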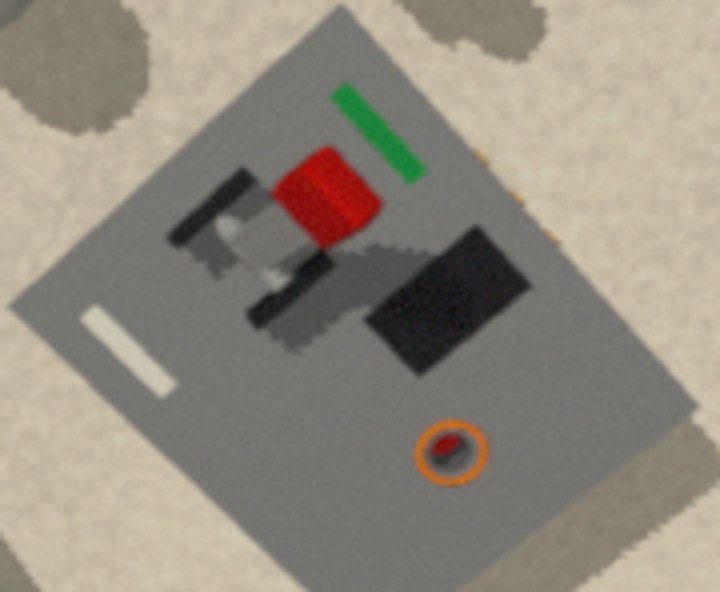

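The lever's red tip is at about px (356,109). That matches the projection for 1.2 rad (356.3,109.3), against (353,112.8) for 1.1, so the lever is ON. The ring is at (382.5,182), as my pose predicts. Next, a close look at the comb.

Run:
```python
from h import *
import pickle
fingers.move_gripper(1.0)
ctrl.move_ptp([0.5655,0.228,0.30],down(0.37))
im,P=snap("wrist","w_c"); pickle.dump((im,P),open("wc.pkl","wb"))
for q in ["comb","comb_grip","comb_stand"]: print(q,pp(q,"wrist",3))
uv=proj(P,[.5655,.228,.15]); print(uv,current_t())
x,y=int(uv[0]),int(uv[1]); x0,y0=x-60,max(y-60,0); print(x0,y0)
cv2.imwrite("pics/w_cz.png",cv2.resize(im[y0:y0+120,x0:x0+120,::-1],None,fx=5,fy=5,interpolation=cv2.INTER_CUBIC))
```

```text
comb [(0.76, [0.5654, 0.2292, 0.0173]), (0.65, [0.8228, 0.3645, 0.0181]), (0.59, [0.3906, 0.1421, 0.0113])]
comb_grip [(0.67, [0.7094, 0.3122, 0.0083]), (0.62, [0.4392, 0.2167, 0.0091]), (0.57, [0.5617, 0.2264, 0.142])]
comb_stand [(0.92, [0.5637, 0.2262, 0.0])]
[322.6 183.6] 16.4667
262 123
```

View pics/w_cz.png

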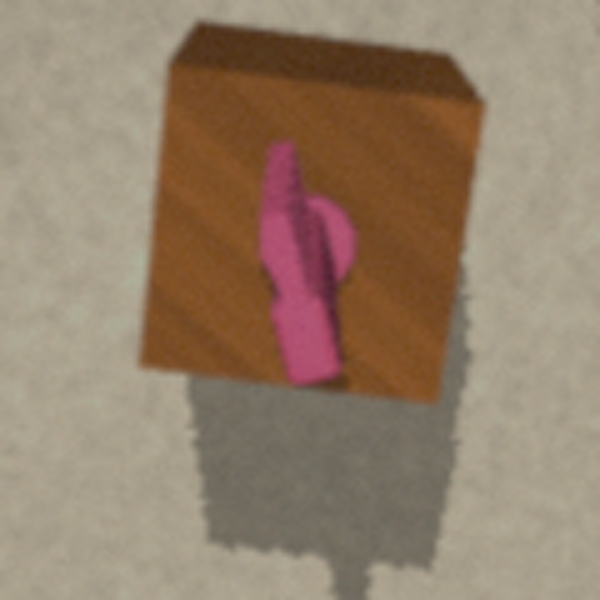

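The close view shows the comb from above: the end of the spine's top face at crop (295–342,380), teeth going up-image to (280,145), and the collar at (335,240). I'll fit it numerically.

Run:
```python
from h import *
import pickle
im,P=pickle.load(open("wc.pkl","rb"))
px=lambda c:(c[0]/5+262-.4,c[1]/5+123-.4)
S=np.array([back(P,px(c),.095)[:2] for c in [(172,65),(483,100),(440,403),(140,367)]]); print(S.round(4),S.mean(0).round(4),np.linalg.norm(np.diff(S,axis=0),axis=1).round(4))
for i in range(4): d=S[(i+1)%4]-S[i]; print(np.arctan2(d[1],d[0])%(np.pi/2))
K=np.array([back(P,px(c),.175)[:2] for c in [(295,385),(342,373),(325,297),(273,310)]]); print(K.round(4),K.mean(0).round(4),np.linalg.norm(np.diff(K,axis=0),axis=1).round(4))
d=K[2]+K[3]-K[0]-K[1]; print("comb y dir",np.arctan2(d[1],d[0]))
# model overlay
vis=cv2.resize(im[123:243,262:382,::-1],None,fx=5,fy=5,interpolation=cv2.INTER_CUBIC)
c=S.mean(0)
def dr(yaw,cc,col):
    ex=np.array([np.cos(yaw),np.sin(yaw)]); ey=np.array([-ex[1],ex[0]])
    for z,pts in [(.175,[(-5,-8),(5,-8),(5,8),(-5,8)]),(.100,[(11*np.cos(a),11*np.sin(a)) for a in np.arange(0,6.3,.4)]),(.175,[(-2.5,8),(2.5,8),(2.5,24),(-2.5,24)]),(.1,[(-2.5,8),(2.5,8),(2.5,24),(-2.5,24)])]:
        q=np.array([(proj(P,[*(cc+x*ex/1e3+y*ey/1e3),z])-[262,123])*5+2 for x,y in pts]).astype(np.int32)
        cv2.polylines(vis,[q],True,col,1)
yaw=np.arctan2(d[1],d[0])-np.pi/2
dr(yaw,c,(0,255,0)); cv2.imwrite("pics/fit.png",vis)
```

```text
[[0.5245 0.2536]
 [0.5904 0.271 ]
 [0.6086 0.2029]
 [0.5406 0.186 ]] [0.566  0.2284] [0.0682 0.0705 0.0701]
0.25852361145502395
0.26216157737368806
0.2434053732898076
0.23412754050475093
[[0.5667 0.2201]
 [0.5737 0.2252]
 [0.5658 0.2372]
 [0.5581 0.2317]] [0.5661 0.2285] [0.0087 0.0143 0.0094]
comb y dir 2.1821429794957146
```

View pics/fit.png

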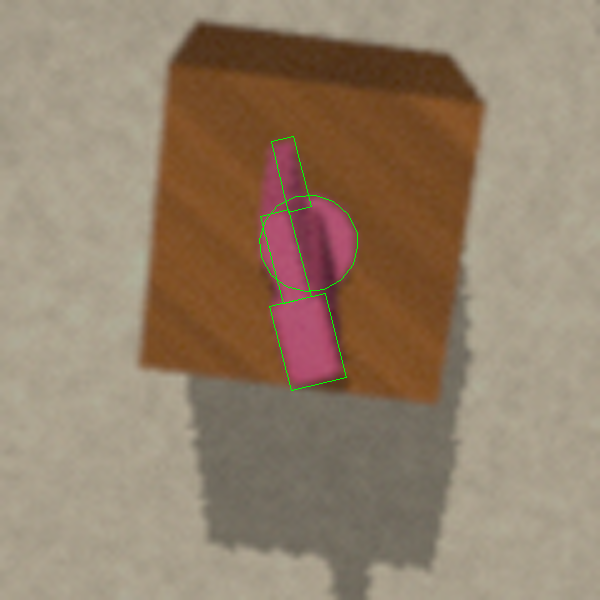

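The model overlay fits very well: comb at (0.566,0.2284), x axis at 0.611 rad. Now grasp and lift.

Run:
```python
from h import *
o=down(0.611)
ctrl.move_ptp([0.566,0.2284,0.24],o)
ctrl.servo_line([0.566,0.2284,0.121],vel=0.1)
print(current_tcp_pos(),current_ft_force())
fingers.move_gripper(0.0); print("w",current_grip_width(),current_ft_force())
snap("scene","s_grip")
f0=current_ft_force()
s=ctrl.servo_line([0.566,0.2284,0.26],vel=0.1,stop_force=15); print(s,current_tcp_pos(),current_grip_width(),current_ft_force()-f0)
ctrl.pause(0.25)
im,P=snap("wrist","w_lift"); snap("scene","s_lift"); print(current_t())
for q in ["comb","comb_tip","comb_grip"]: print(q,pp(q,"scene",3),pp(q,"wrist",3))
a=cv2.imread("pics/s_lift.png")[90:290,290:490]; cv2.imwrite("pics/s_liftz.png",cv2.resize(a,None,fx=2.9,fy=2.9))
```

```text
[0.56665606 0.22856162 0.12199165] [-0.21031672 -0.16704321 -0.24902409]
w 0.10887444930935787 [ 0.22845981 -0.1717619   0.33247359]
False [0.56558326 0.22827793 0.25891489] 0.10940445954063124 [ 0.93191871 -0.03326559 -0.62987804]
20.775
comb [(0.81, [0.5676, 0.2253, 0.1546]), (0.78, [0.8215, 0.371, 0.013]), (0.63, [0.385, 0.1408, 0.0126])] [(0.8, [0.8204, 0.3646, 0.0179]), (0.67, [0.5639, 0.2305, 0.1528]), (0.61, [0.3954, 0.1424, 0.0125])]
comb_tip [(0.82, [0.5662, 0.2258, 0.1568]), (0.8, [0.8203, 0.3645, 0.0153]), (0.41, [0.3895, 0.1381, 0.0116])] [(0.86, [0.5698, 0.2267, 0.1548]), (0.74, [0.8217, 0.3633, 0.0166]), (0.61, [0.3891, 0.1407, 0.0156])]
comb_grip [(0.71, [0.7156, 0.308, 0.0045]), (0.63, [0.439, 0.2238, 0.003]), (0.47, [0.566, 0.2287, 0.2798])] [(0.95, [0.4405, 0.2167, 0.0071]), (0.83, [0.5618, 0.2276, 0.2791]), (0.59, [0.7125, 0.3106, 0.0106])]
```

View pics/s_liftz.png

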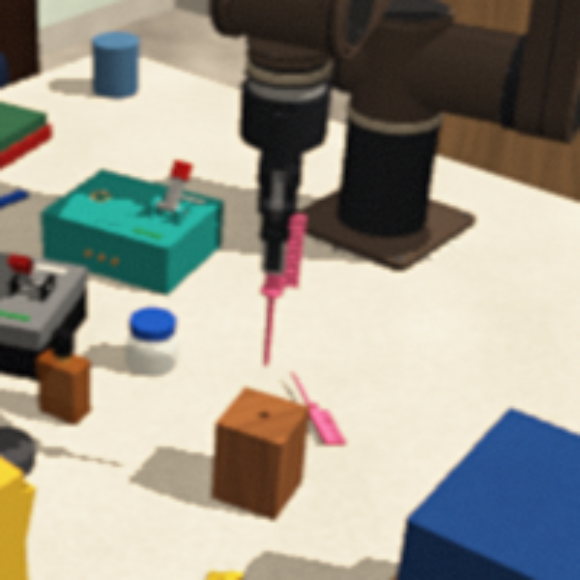

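View pics/w_lift.png

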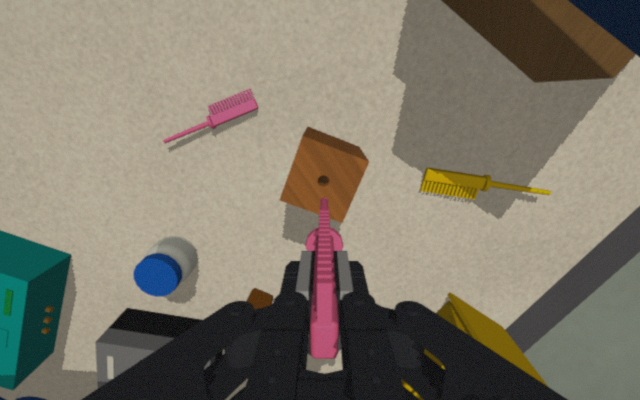

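The wrist view shows the comb gripped and upright with its tail tip at (323,200). The scene view shows it lifted well clear of the stand. I'll measure the tip offset, then move over the hole.

Run:
```python
from h import *
P=optics.camera_params("wrist"); p=np.array(current_tcp_pos())
print("tip est",back(P,(323.5,199),.153).round(4),p.round(4),proj(P,[p[0],p[1],.153]))
o=down(0.611)
ctrl.move_ptp([RING[0],RING[1],0.28],o)
ctrl.servo_line([RING[0],RING[1],0.206],vel=0.1)   # tip about z=0.10
p=np.array(current_tcp_pos()); print(p)
im,P=snap("wrist","w_over"); snap("scene","s_over")
print("tip should",proj(P,[p[0],p[1],.1]),"ring",proj(P,[*RING,.07]))
for q in ["comb_tip","shaft_mouth"]: print(q,pp(q,"scene",3),pp(q,"wrist",3))
x,y=[int(v) for v in proj(P,[*RING,.07])]; y0=max(0,y-60); print(x-60,y0,current_t(),current_grip_width())
cv2.imwrite("pics/w_overz.png",cv2.resize(im[y0:y0+120,x-60:x+60,::-1],None,fx=5,fy=5,interpolation=cv2.INTER_CUBIC))
a=cv2.imread("pics/s_over.png")[140:230,230:340]; cv2.imwrite("pics/s_overz.png",cv2.resize(a,None,fx=6,fy=6,interpolation=cv2.INTER_CUBIC))
S=optics.camera_params("scene"); print("scene tip",(proj(S,[p[0],p[1],.1])-[230,140])*6,"ring",(proj(S,[*RING,.07])-[230,140])*6)
```

```text
tip est [0.5666 0.2285 0.153 ] [0.566  0.2284 0.2601] [322.8 198.7]
[ 0.57717077 -0.22835927  0.20685549]
tip should [322.8 198.6] ring [322.6 187.8]
comb_tip [(0.9, [0.8241, 0.3668, 0.0164]), (0.62, [0.5797, -0.2321, 0.1048])] [(0.6, [0.5788, -0.2297, 0.1001])]
shaft_mouth [(0.92, [0.3027, -0.2456, 0.0696]), (0.73, [0.575, -0.227, 0.0675])] [(0.71, [0.5749, -0.2247, 0.0698])]
262 127 23.9417 0.10995582500425079
scene tip [248.4 224.4] ring [253.2 269.4]
```

View pics/w_overz.png

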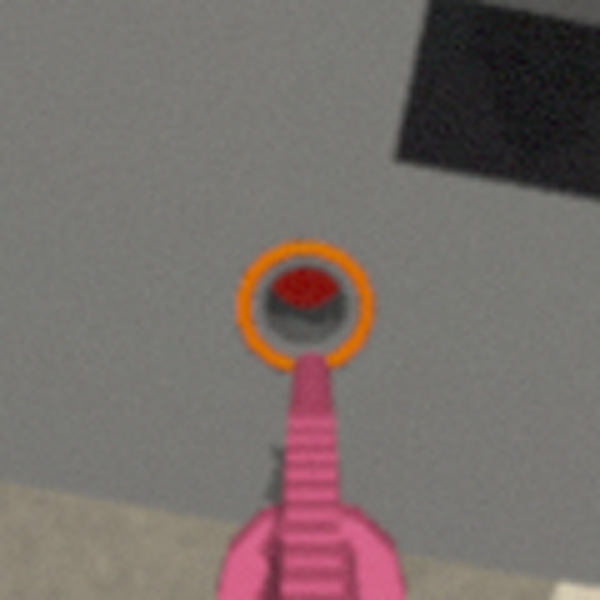

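View pics/s_overz.png

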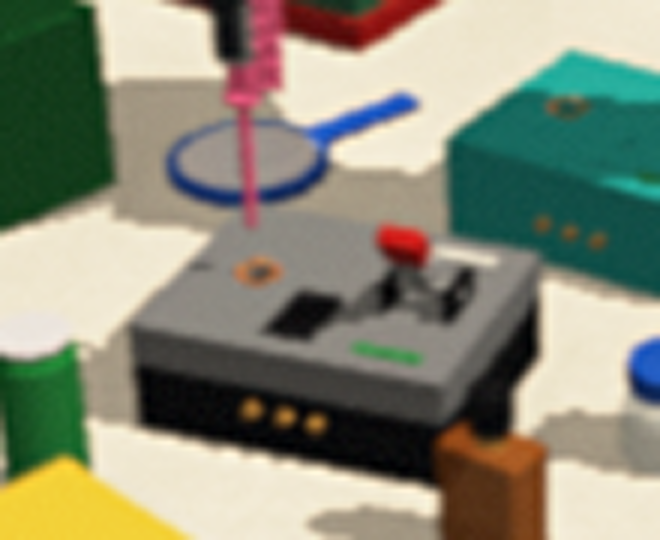

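The tip hangs just over the mouth: ring centre at crop (306,306) as predicted, tip about 1 mm to the right. I'll shift it 0.7 mm and insert with force stops.

Run:
```python
from h import *
t=np.array([.819,.574]); xy=RING-0.0007*t
ctrl.servo_line([*xy,0.206],vel=0.03); ctrl.pause(0.3)
f0=np.array(current_ft_force())
s=ctrl.servo_line([*xy,0.160],vel=0.04,stop_force=4); print(s,current_tcp_pos(),np.array(current_ft_force())-f0)
if not s:
    ctrl.pause(0.3); f0=np.array(current_ft_force()); print("f0",f0)
    for z in np.arange(.157,.138,-.0015):
        s=ctrl.servo_line([*xy,z],vel=0.015,stop_force=8); ctrl.pause(0.15)
        F=np.mean([current_ft_force() for _ in range(3)],0)-f0; print(round(z,4),s,np.round(current_tcp_pos(),4),F.round(2),round(current_grip_width(),4))
        if s or F[2]>4.0: break
print(current_t())
snap("scene","s_in"); snap("wrist","w_in")
```

```text
False [ 0.57633866 -0.22866361  0.16043515] [-0.51027466  0.90537217 -0.50722897]
f0 [ 0.45088874  0.85415456 -0.75606758]
0.157 False [ 0.5761 -0.2285  0.157 ] [-0.27 -0.69 -0.57] 0.1076
0.1555 False [ 0.5761 -0.2285  0.1555] [-0.8  -0.08  0.16] 0.107
0.154 False [ 0.5761 -0.2285  0.154 ] [-0.22 -0.25 -0.03] 0.1058
0.1525 False [ 0.5761 -0.2285  0.1525] [-1.52 -1.39  0.04] 0.1101
0.151 False [ 0.5761 -0.2285  0.151 ] [-0.43 -1.6   0.28] 0.108
0.1495 False [ 0.5764 -0.2287  0.1499] [-0.24 -0.52  2.13] 0.1064
0.148 False [ 0.5763 -0.2286  0.1483] [-0.06 -0.81  3.04] 0.1087
0.1465 False [ 0.5763 -0.2286  0.1468] [-0.5  -0.19  3.74] 0.1075
0.145 False [ 0.5763 -0.2286  0.1452] [-0.83 -1.52  5.63] 0.107
29.7917
```

View pics/w_in.png

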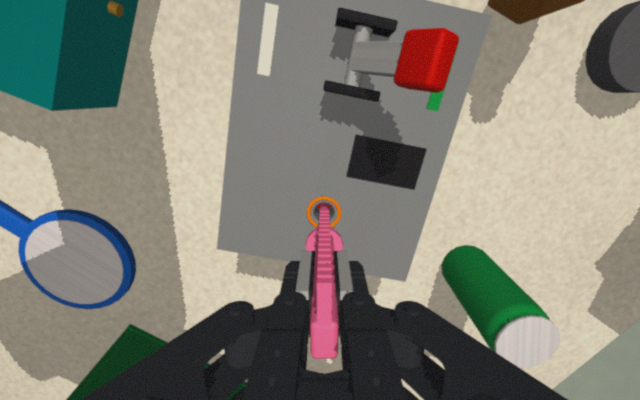

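The tail is in the hole at px (323,210) and the lever still leans to green. The force rose from 2.1 N at z=0.150, so contact was at about 0.1505 and the button is now about 5 mm down. I'll go roughly 1.5 mm further and average the force.

Run:
```python
from h import *
f0=np.array([0.45,0.85,-0.756])
xy=RING-0.0007*np.array([.819,.574])
def meas():
    A=[];Z=[]
    for _ in range(12): ctrl.pause(0.04); A.append(current_ft_force()); Z.append(current_tcp_pos())
    return np.mean(A,0)-f0,np.mean(Z,0),np.std(A,0)
def show(t):
    F,Z,s=meas(); print(t,F.round(2),Z.round(4),s.round(2)); return F,Z
show("now")
for z in (.1442,.1434):
    s=ctrl.servo_line([*xy,z],vel=0.01,stop_force=8); print(s); show(z)
print(current_grip_width(),current_t())
```

```text
now [ 0.62 -1.2   4.66] [ 0.5762 -0.2286  0.1451] [0.62 0.53 0.53]
False
0.1442 [ 0.69 -1.46  4.66] [ 0.5762 -0.2285  0.1443] [0.34 0.55 0.37]
False
0.1434 [ 0.92 -1.18  5.45] [ 0.5762 -0.2285  0.1435] [0.48 0.34 0.49]
0.10919432277331168 31.8917
```

The force is 5.45 N, about 7 mm down by both force and travel, with no hard-bottom jump. One final look, then I hand in.

Run:
```python
from h import *
im,P=snap("wrist","w_fin"); 
for q in ["comb","isolator_tip","comb_tip"]: print(q,pp(q,"wrist",3))
T,_=snap("top","t_fin"); snap("scene","s_fin")
C=np.array([*PIV,0.082])
print([proj(P,C+0.062*np.r_[np.sin(a-.6)*U,np.cos(a-.6)]) for a in (1.1,1.2)])
a=cv2.imread("pics/s_fin.png")[120:250,220:380]; cv2.imwrite("pics/s_finz.png",cv2.resize(a,None,fx=4.5,fy=4.5,interpolation=cv2.INTER_CUBIC))
```

```text
comb [(0.65, [0.5766, -0.2301, 0.0714]), (0.6, [0.5784, -0.2267, 0.038])]
isolator_tip [(0.86, [0.566, -0.1182, 0.1321]), (0.59, [0.7428, -0.2165, -0.0006])]
comb_tip [(0.9, [0.5784, -0.2304, 0.0347])]
[array([437.8,  57.9]), array([446.7,  61.2])]
```

View pics/s_finz.png

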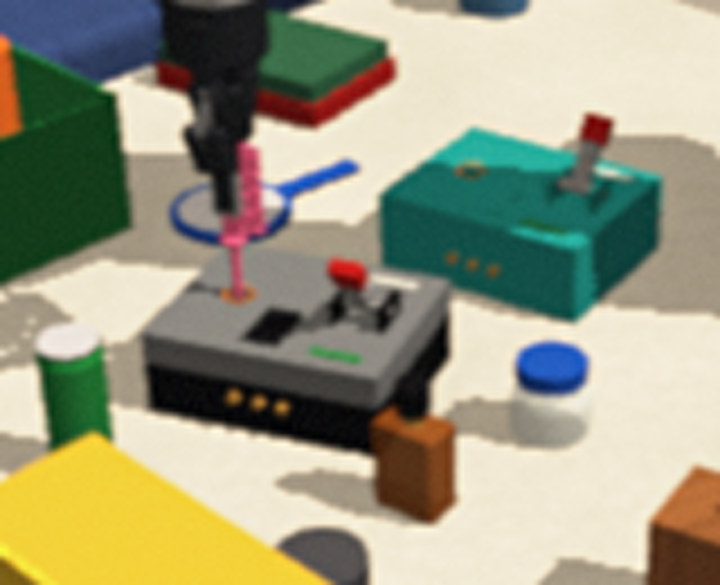

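View pics/w_fin.png

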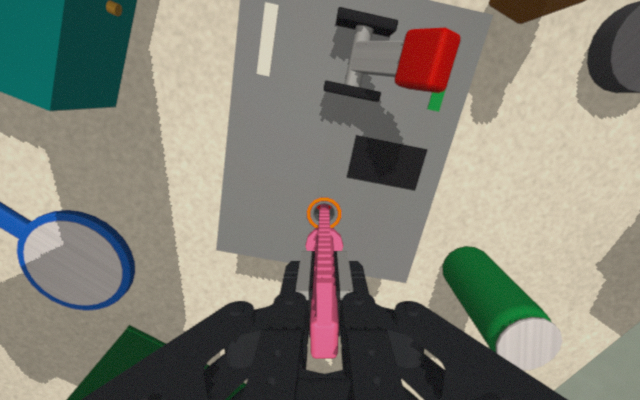

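The final views show the comb upright in the orange ring at px (323,212) and the lever tip at about (447,60), matching 1.2 rad. The surrounding things stand where they were.

Run:
```python
from h import *
print(np.round(current_ft_force(),2),current_grip_width(),current_t()); ctrl.sign_off()
```

```text
[ 1.93 -0.93  4.6 ] 0.10594826348070929 32.1917
the job is handed in; nothing more can be done
```

I handed the job in at 32.2 s of the 64 s allowed, with the lever ON and the comb still gripped and holding the restart button down. The hand-in gives no verdict, so this rests on my own checks:

- **Lever:** I pushed it with shut fingers to its green-side stop. In the last wrist picture its tip sits where 1.2 rad projects, and the network agreed.
- **Comb:** I gripped it across the spine and lifted it straight out. The tip was at about 0.153 m, clear of the stand.
- **Button:** It is about 7 mm down by travel, with about 5.4 N averaged on the wrist and no sign of hitting bottom. The network put the tip at 0.035 m, about 3 mm from the hole's axis, against my own estimate of about 0.037 m; both are within the limits.
- **Other things:** In the last pictures the things in view stood where they were. I did not measure them, and the shoe brush was not in the close-ups I viewed.

**Less certain:**
- The wrist force readings are noisy, by about 0.5 N.
- My second push on the lever stopped at once, already against the stop, so it added no new evidence.

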